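Free a bay in the spice tray and stand the upended jar in it

TASK

One spice jar has been left standing upside down on its cap. Clear the stack of paper baking cups out of the wooden spice tray and stand it upright on the bare table, then turn the upended jar the right way up and stand it in the bay that you have freed. Leave everything else where it stands.

Things in the scene. Friction and masses are not known exactly. Their poses are not given: they have to be found in the camera images.
- tray: Low open wooden tray, fixed to the table, 103 x 308 x 34 mm high; three bays in a row along its y axis, their centres at y = -100, 0 and +100 mm (x = 0), each 87 mm (x) by 92 mm (y) inside; walls and dividers 8 mm thick and 34 mm high; floor 8 mm thick. Origin: centre of its underside on the table; z up. Each bay holds one thing: the cups, the smaller tub or the cutter ring, in any order
- jar: Closed spice jar, round, 46 mm across, 97 mm tall, about 0.11 kg; the cap is its last 21 mm. It starts upside down on its cap. Origin: centre of its own base; its z axis points from base to cap (so straight down at the start, with the origin 97 mm above the table). Neighbours stand close to it
- cups: Stack of nested fluted paper baking cups, the taller, narrower stack: 52 mm across where it is held, 72 mm tall, 0.03 kg. Stands upright in one bay of the tray. Origin: centre of its underside; z up
- bay_tub: Small lidded tub, 72 mm across the lid, 60 mm tall, in a bay of the tray; stays there. Origin: centre of its underside
- tub: Lidded tub, 74 mm across the lid, 70 mm tall, on the table next to the upended jar; stays there. Origin: centre of its underside
- other_cups: Shorter, wider stack of baking cups, 59 mm across, 59 mm tall, on the table next to the upended jar; stays there. Origin: centre of its underside
- cutter: Round metal pastry cutter ring, 70 mm across, 35 mm tall, lying flat in a bay of the tray; stays there. Origin: centre of its underside
- other_jar: Another closed spice jar, taller, 45 mm across and 106 mm tall, standing upright on the table towards the back; stays there. Origin: centre of its underside

How it is judged:
By the outcome, as a careful person would: the job done as asked, in the order asked, and still so for the second after the job is handed in, with the robot touching nothing.
It also fails if it takes over 72 s, if anything falls off the work surface, if the arm or the gripper's body presses on something with over 40 N, if the wrist force passes 120 N, or if a joint passes its speed limit or range.

ROBOT

A 7-joint arm with a two-finger parallel gripper is mounted at the origin on a cart in front of the work surface, level with it; the furniture and walls round the work are solid. World frame = base frame: x ahead of the robot, y to its left, z up, the work surface at z = 0. Lengths are in m, angles in rad, forces in N, time in s.
With the tool pointing down it reaches from about 0.425 to 1.025 m from the base axis. Payload 9.4 kg.
Tool frame: the origin (TCP) lies on the centre line of the jaws, within the pads' length; the fingertips stand 14 mm ahead of it and the grasp point (between the pads) lies 5 mm behind it (robot.tip_extent is the distance from the TCP to the fingertips, in m); z points along the fingers, y is the line along which they close (so a half turn about z gives the same grasp; the last joint's range is limited). The gripper opens to 93 mm and grips with 3 to 60 N. Pads are 15 mm wide; open, the fingers measure 128 mm over their backs; the gripper's body (75 mm by 188 mm) begins 65 mm behind the grasp point.
Start: joints at [-1.396, 0.599, -0.003, 1.599, 0.002, 0.943, -0.08], TCP at [0.181, 0.702, 0.233] pointing down, gripper open.
Joint ranges: [-2.57, 2.57], [-0.35, 1.97], [-1.29, 1.29], [0.11, 2.56], [-1.05, 4.19], [0.11, 1.86], [-2.63, 2.63]. Speed limits (rad/s): [2.22, 2.22, 3.01, 3.01, 3.14, 3.14, 3.14].

INTERFACE

Orientations are given as [roll, pitch, yaw] about the fixed x, y, z axes, in that order (R = Rz(yaw) Ry(pitch) Rx(roll)).
In Python, from cell import robot gives the robot as it stands.
- The arm moves only by the shell command python3 -m pendant 'ROWS' [FORCE]. ROWS is text: rows parted by semicolons, each of 5 numbers parted by spaces: the shift along the tool's x, y, z in cm, then the turn about the tool's z in degrees, then the opening, from 0 (shut) to 1 (fully open). A call has 1 to 5 rows; each row is the pose to reach, as a shift and turn from the pose commanded when the call began, along the tool's axes at that moment; what a row does not reach only later rows make up. A row lasts 1/12 s, in which the tool goes at most 41.7 mm and 7.16 degrees, less where a joint would pass 70% of its speed; a pose out of reach is approached as far as the arm can. A call with a gripper value outside its range is refused whole. The fingers move at their own pace and stop on an object; FORCE is the grip in N (left out, the last holds). Time passes only in rows, so rows that repeat a pose let the fingers close. It gives the time, the measured TCP pose, the force, the opening and the grip force at its end, in the units of the state.
- robot.get_state(): the state, without advancing time (a new reading comes with each control period).
- robot.grab_frame(name): name is "side" or "top" or "wrist"; returns a dict with "pixels" (384x512x3 uint8, blue, green, red), "fx", "fy", "cx", "cy" (pixels), "position" and "rotation" of the camera in the world. Camera axes: x right, y down, z forward; pixel columns grow to the right and rows downward; lengths in m; the calibration is good to about 2 mm. The wrist camera is an equidistant fisheye: a pixel r from the principal point sees the ray r / f radians off the axis. A picture is of the moment at which its call begins. There is no depth.
- robot.job_done(): hands the job in; it is judged then, once.
Trained networks look in the newest picture that a camera, given by its name, has taken for a name from the list of things; names that differ only in an ending like _2 or _b are one class to them, and where a whole thing is asked for, a point or a joint stands for the part that bears it (a point fixed in the world has none). Each returns a list of dicts, best first, with "confidence" (0 to 1); they miss things now and then, are a little off and sometimes report something else, mostly with a low value. They report only what shows in the picture. A call takes as long as a camera call.
- robot.find_in(camera, target): "point" ([x, y, z] in m, in world coordinates, good to about 4 mm: the middle of the surface that is visible of it).
- robot.silhouettes(camera, target): "region" (384x512 bool, what is visible of it).
The state is a dict: "time_s": time; "qpos": joint angles; "joint_velocities": joint speeds; "tau": joint torques, N m; "ee_pos": TCP position; "tool_rot": TCP orientation; "wrist_force": force on the tool from outside, world axes, zero at the start; "ft_torque": the same for the moment, N m; "gripper_width": finger opening in m; "grasp_force": force on a finger pad.
Only numpy, scipy, OpenCV 4.12 (cv2) and the standard library are available. Lean on these libraries where they do the work, as an engineer would, in place of code of your own. Each camera call takes 0.05 s, during which the arm holds its last target. There are 200 camera calls.

## Working session

There is one attempt and no reset: what is moved stays moved. The work goes in short steps, Python scripts to look and compute and a shell command to move; the robot and the scene stay as the last step left them, time stands still between calls to the robot, and variables do not carry over. Pictures are saved under pics/ and viewed, at most 10 in all, crops included, and the job is handed in when it is done.

```bash
ls; mkdir -p pics; cat > h.py <<'E'
import numpy as np, cv2
from cell import robot
from scipy.spatial.transform import Rotation as R
def snap(cam,name):
    f=robot.grab_frame(cam); cv2.imwrite('pics/'+name,np.asarray(f['pixels'])); return f
def tool():
    s=robot.get_state(); return np.array(s['ee_pos']),R.from_euler('xyz',s['tool_rot']) if len(np.ravel(s['tool_rot']))==3 else R.from_matrix(s['tool_rot'])
def to_tool(p):
    t,r=tool(); return 100*r.inv().apply(np.array(p)-t)
E
python3 - <<'E'
from h import *
np.set_printoptions(precision=3,suppress=True)
s=robot.get_state(); print({k:np.round(v,3).tolist() for k,v in s.items()})
for c in ['side','top']:
    f=snap(c,c+'0.png'); print(c,f['position'],f['rotation'],f['fx'],f['cx'],f['cy'])
    for n in ['tray','jar','cups','bay_tub','tub','other_cups','cutter','other_jar']:
        print(n,[(np.round(d['point'],3).tolist(),round(d['confidence'],2)) for d in robot.find_in(c,n)][:3])
E
```

```text
pics
{'time_s': 0.0, 'qpos': [-1.396, 0.6, -0.003, 1.6, 0.002, 0.943, -0.08], 'joint_velocities': [-0.0, -0.001, 0.001, -0.0, 0.001, 0.002, 0.001], 'tau': [0.001, -76.507, 1.497, -25.234, -0.052, 0.017, 0.0], 'ee_pos': [0.181, 0.702, 0.232], 'tool_rot': [-3.14, 0.0, 2.89], 'wrist_force': [-0.678, 0.536, 0.188], 'ft_torque': [-0.028, -0.029, 0.04], 'grasp_force': 0.0, 'gripper_width': 0.093}
side [ 0.129 -0.95   0.571] [-1.999 -0.027 -0.423] 426.54307113877707 251.9242149736177 192.0217113971503
tray [([0.518, 0.149, 0.021], 0.76), ([0.392, -0.164, 0.037], 0.69)]
jar [([0.479, -0.13, 0.064], 0.95)]
cups [([0.528, 0.125, 0.058], 0.96)]
bay_tub [([0.548, 0.318, 0.055], 0.69)]
tub [([0.524, -0.215, 0.058], 0.87)]
other_cups [([0.396, -0.163, 0.038], 0.87)]
cutter [([0.532, 0.265, 0.037], 0.41)]
other_jar [([0.685, 0.015, 0.06], 0.87)]
top [ 0.51  -0.017  0.989] [-3.107  0.012 -1.564] 386.87067367451067 256.13342960587426 192.78278533566544
tray [([0.492, -0.103, 0.092], 0.72), ([0.544, 0.229, 0.005], 0.65)]
jar [([0.491, -0.106, 0.094], 0.91)]
cups [([0.536, 0.144, 0.053], 0.55)]
bay_tub [([0.559, 0.335, 0.068], 0.62)]
tub [([0.534, -0.191, 0.067], 0.71)]
other_cups [([0.398, -0.15, 0.03], 0.76)]
cutter [([0.554, 0.259, 0.028], 0.63), ([0.54, 0.23, 0.008], 0.37)]
other_jar []
```

View pics/side0.png

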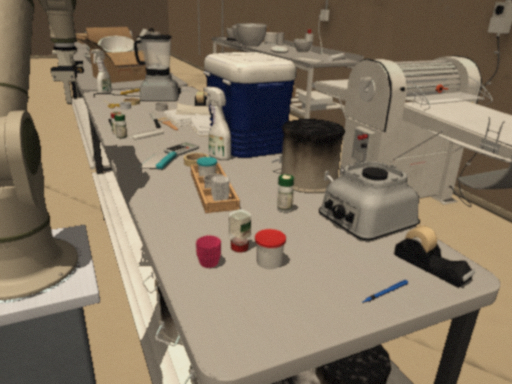

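View pics/top0.png

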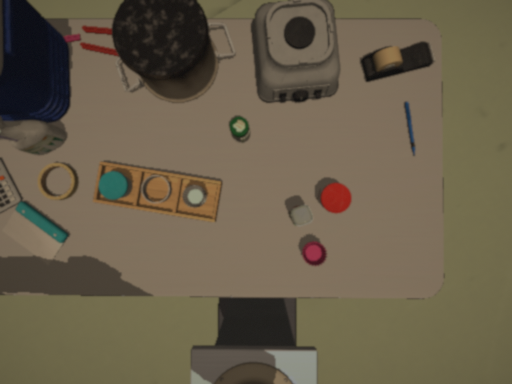

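The side view shows the upended jar with its red cap down at (240,230), between the crimson cups (208,250) and the red-lid tub (270,247). The white cups are in the near bay at (220,187). In the top view the tray runs from (100,165) to (220,215) with the cups at (195,195). The networks agree with this from both cameras. The tool can't tilt, so the jar has to be pivoted between the pads: lay it down, regrip at the cap, then raise it.

```bash
python3 - <<'E'
from h import *
np.set_printoptions(precision=4,suppress=True)
f=robot.grab_frame('top')
Rm=np.array(f['rotation']); Rm=R.from_euler('xyz',Rm).as_matrix() if Rm.size==3 else Rm
def world(px,z):
    px=np.atleast_2d(px).astype(float)
    d=np.c_[(px[:,0]-f['cx'])/f['fx'],(px[:,1]-f['cy'])/f['fy'],np.ones(len(px))]@Rm.T
    c=np.array(f['position']); return c+d*((z-c[2])/d[:,2])[:,None]
m=[np.array(x['region']) for x in robot.silhouettes('top','tray')][:2]
for a in m:
    p=world(np.argwhere(a)[:,::-1],0.034)[:,:2].astype(np.float32); print(a.sum(),cv2.minAreaRect(p*1000))
for n,z in [('cups',.08),('jar',.097)]:
    a=np.array(robot.silhouettes('top',n)[0]['region']); (c,r)=cv2.minEnclosingCircle(np.argwhere(a)[:,::-1].astype(np.float32)); print(n,world(c,z)[0],r,a.sum())
for p in [(.536,.146,.056),(.41,.22,.048)]: print(to_tool(p))
E
```

```text
3664 ((545.7591552734375, 239.43145751953125), (311.5570068359375, 102.74906158447266), 80.91828155517578)
cups [0.5331 0.1407 0.08  ] 12.530064582824707 455
jar [ 0.4918 -0.1092  0.097 ] 12.816105842590332 425
[-48.2738 -45.0098  17.6616]
[-34.2275 -40.9821  18.4618]
```

```bash
P="python3 -m pendant"
$P '-12 -11.3 0 0 1; -12 -11.3 0 0 1; -12 -11.3 0 0 1; -12 -11.3 0 0 1; -12 -11.3 0 0 1'
$P '-12 -11.3 0 0 1; -12 -11.3 0 0 1; -12 -11.3 0 0 1; -12 -11.3 0 0 1; -12 -11.3 0 0 1'
$P '-12 -11.3 0 0 1; -12 -11.3 0 0 1; -12 -11.3 0 0 1; -12 -11.3 0 0 1; -12 -11.3 0 0 1'
$P '-12 -11.3 6 0 1; -12 -11.3 6 0 1; -12 -11.3 6 0 1; -12 -11.3 6 0 1; -12 -11.3 6 0 1'
python3 - <<'E'
from h import *
snap('wrist','w1.png'); print(to_tool((.534,.144,.056)), [ (d['point'],d['confidence']) for n in ('cups',) for c in ('wrist','side') for d in robot.find_in(c,n)[:2]])
E
```

```text
time_s: 1.52
ee_pos: [0.2747, 0.5555, 0.233]
tool_rot: [-3.138, 0.004, 2.881]
wrist_force: [0.1, 0.3, -0.2]
gripper_width: 0.093
grasp_force: 0.0
time_s: 1.93
ee_pos: [0.3616, 0.4161, 0.2329]
tool_rot: [-3.139, 0.003, 2.881]
wrist_force: [0.2, 0.7, 0.2]
gripper_width: 0.0929
grasp_force: 0.0
time_s: 2.35
ee_pos: [0.449, 0.277, 0.233]
tool_rot: [-3.139, 0.003, 2.88]
wrist_force: [0.2, -0.7, 1.2]
gripper_width: 0.0934
grasp_force: 0.0
time_s: 2.77
ee_pos: [0.5353, 0.1389, 0.1709]
tool_rot: [-3.139, 0.001, 2.883]
wrist_force: [-0.5, -0.4, 0.6]
gripper_width: 0.0932
grasp_force: 0.0
[ 0.17700113  0.39638946 11.51058857] [([0.5361, 0.1399, 0.0586], 0.68), ([0.5279, 0.1246, 0.0581], 0.96)]
```

View pics/w1.png

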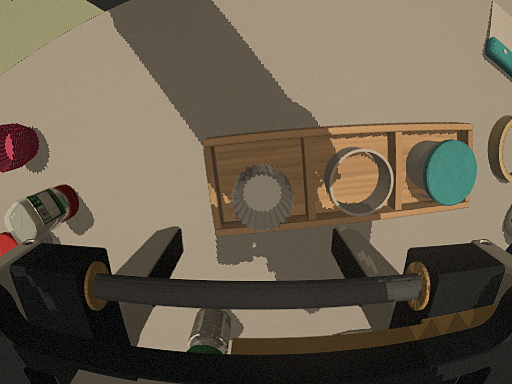

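The wrist view shows the cups at (263,196), upright in the end bay and centred between the fingers, with the cutter and teal tub in the other two bays. I'll descend and grip.

```bash
P="python3 -m pendant"
$P '0.1 0.3 4 0 1; 0.1 0.3 8 0 1; 0.1 0.3 11.5 0 1; 0.1 0.3 11.5 0 1; 0.1 0.3 11.5 0 1' 8
$P '0 0 0 0 0.4; 0 0 0 0 0.4; 0 0 0 0 0.4; 0 0 0 0 0.4; 0 0 0 0 0.4'
$P '0 0 0 0 0.4; 0 0 0 0 0.4; 0 0 0 0 0.4; 0 0 -2 0 0.4; 0 0 -4 0 0.4'
$P '0 0 -3 0 0.4; 0 0 -5 0 0.4; 0 0 -6 0 0.4; 0 0 -6 0 0.4; 0 0 -6 0 0.4'
python3 - <<'E'
from h import *
print(to_tool((.41,.22,.052)))
E
```

```text
time_s: 3.33
ee_pos: [0.5312, 0.1499, 0.0572]
tool_rot: [-3.14, -0.003, 2.893]
wrist_force: [0.6, 0.8, 0.1]
gripper_width: 0.093
grasp_force: 0.0
time_s: 3.75
ee_pos: [0.5332, 0.1482, 0.0589]
tool_rot: [3.14, 0.002, 2.89]
wrist_force: [-0.1, -0.1, 0.0]
gripper_width: 0.0642
grasp_force: 0.0
time_s: 4.17
ee_pos: [0.5319, 0.1477, 0.0972]
tool_rot: [-3.14, -0.002, 2.89]
wrist_force: [-0.3, -0.3, 0.6]
gripper_width: 0.0515
grasp_force: 8.0
time_s: 4.58
ee_pos: [0.5326, 0.148, 0.1574]
tool_rot: [3.141, 0.0, 2.89]
wrist_force: [-0.4, 0.6, -1.3]
gripper_width: 0.0519
grasp_force: 8.0
[13.67372625  3.917807   10.53676818]
```

```bash
P="python3 -m pendant"
$P '3.5 1 0 0 0.4; 7 2 0 0 0.4; 10.5 3 0 0 0.4; 13.7 3.9 0 0 0.4; 13.7 3.9 0 0 0.4'
$P '0 0 3 0 0.4; 0 0 6 0 0.4; 0 0 8.5 0 0.4; 0 0 9.8 0 0.4; 0 0 10.3 0 0.4'
$P '0 0 0 0 0.4; 0 0 0.1 0 0.4; 0 0 0.2 0 0.4; 0 0 0.3 0 0.4; 0 0 0.3 0 0.4'
python3 - <<'E'
from h import *
snap('side','s2.png')
E
```

```text
time_s: 5.0
ee_pos: [0.4035, 0.222, 0.1559]
tool_rot: [-3.139, -0.005, 2.896]
wrist_force: [-0.5, -0.2, -0.6]
gripper_width: 0.0519
grasp_force: 8.0
time_s: 5.42
ee_pos: [0.4085, 0.2189, 0.0514]
tool_rot: [-3.138, -0.003, 2.89]
wrist_force: [0.8, 0.3, -0.4]
gripper_width: 0.0521
grasp_force: 8.0
time_s: 5.83
ee_pos: [0.41, 0.22, 0.0522]
tool_rot: [3.141, 0.001, 2.89]
wrist_force: [-0.1, 0.8, -0.1]
gripper_width: 0.0518
grasp_force: 8.0
```

View pics/s2.png

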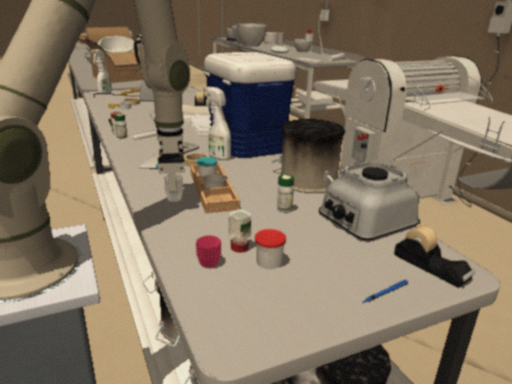

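The side view shows the cups upright in the gripper at (173,187), just above the bare table in front of the tray. I'll lower to contact and release.

```bash
P="python3 -m pendant"
$P '0 0 0.1 0 0.4; 0 0 0.15 0 0.4; 0 0 0.15 0 0.4; 0 0 0.15 0 0.4'
$P '0 0 0.05 0 0.4; 0 0 0.1 0 0.4; 0 0 0.1 0 0.4'
```

```text
time_s: 6.22
ee_pos: [0.4097, 0.2199, 0.0502]
tool_rot: [3.142, 0.0, 2.89]
wrist_force: [-0.3, 0.1, -0.7]
gripper_width: 0.0519
grasp_force: 8.0
time_s: 6.47
ee_pos: [0.4098, 0.2198, 0.0496]
tool_rot: [3.141, 0.0, 2.89]
wrist_force: [0.1, -0.0, 7.6]
gripper_width: 0.0518
grasp_force: 8.0
```

```bash
P="python3 -m pendant"
$P '0 0 -0.1 0 0.45; 0 0 -0.1 0 0.7; 0 0 -0.1 0 1; 0 0 -0.1 0 1; 0 0 -0.1 0 1'
$P '0 0 -3 0 1; 0 0 -7 0 1; 0 0 -11 0 1; 0 0 -14 0 1; 0 0 -14 0 1'
$P '-3.2 -6 0 0 1; -6.4 -12 0 0 1; -8 -15 0 0 1; -8 -15 0 0 1; -8 -15 0 0 1'
$P '-3.2 -6 0 0 1; -6.4 -12 0 0 1; -7.9 -14.8 0 0 1; -7.9 -14.8 0 0 1; -7.9 -14.8 0 0 1'
python3 - <<'E'
from h import *
snap('wrist','w3.png')
for n in ('jar','tub','other_cups'): print(n,[(np.round(d['point'],3).tolist(),round(d['confidence'],2)) for d in robot.find_in('wrist',n)[:2]])
robot.grab_frame('side')
for n in ('cups','jar'): print(n,[(np.round(d['point'],3).tolist(),round(d['confidence'],2)) for d in robot.find_in('side',n)[:2]])
print(to_tool((.490,-.108,.06)))
E
```

```text
time_s: 6.88
ee_pos: [0.4097, 0.2198, 0.05]
tool_rot: [-3.141, -0.0, 2.89]
wrist_force: [0.1, -0.2, -0.2]
gripper_width: 0.0741
grasp_force: 0.0
time_s: 7.3
ee_pos: [0.4116, 0.2209, 0.1952]
tool_rot: [3.136, 0.005, 2.889]
wrist_force: [0.5, 0.7, -0.6]
gripper_width: 0.0927
grasp_force: 0.0
time_s: 7.72
ee_pos: [0.4505, 0.0474, 0.1899]
tool_rot: [-3.139, 0.001, 2.881]
wrist_force: [0.7, -0.9, 0.0]
gripper_width: 0.0933
grasp_force: 0.0
time_s: 8.13
ee_pos: [0.4904, -0.1163, 0.1898]
tool_rot: [-3.139, 0.002, 2.881]
wrist_force: [0.2, -0.7, 0.6]
gripper_width: 0.0932
grasp_force: 0.0
jar [([0.481, -0.113, 0.088], 0.85)]
tub []
other_cups [([0.397, -0.149, 0.041], 0.97)]
cups [([0.41, 0.202, 0.044], 0.77)]
jar [([0.48, -0.133, 0.061], 0.92), ([0.528, 0.174, 0.018], 0.39)]
[-0.11361461 -0.12339359 13.00110173]
```

View pics/w3.png

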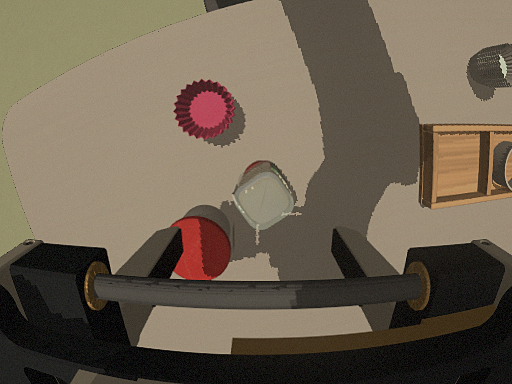

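The wrist view shows the jar base at (265,195), with the tub (200,250) and crimson cups (208,110) both clear of the finger line. The stack of cups stands on the table at (490,65). I'll grip the jar near its base end, which is on top, and carry it to open table.

```bash
P="python3 -m pendant"
$P '-0.1 -0.1 4 0 0.8; -0.1 -0.1 8 0 0.8; -0.1 -0.1 11 0 0.8; -0.1 -0.1 11.7 0 0.8; -0.1 -0.1 11.7 0 0.8' 12
$P '0 0 0 0 0.3; 0 0 0 0 0.3; 0 0 0 0 0.3; 0 0 0 0 0.3; 0 0 0 0 0.3'
$P '0 0 0 0 0.3; 0 0 0 0 0.3; 0 0 -1 0 0.3; 0 0 -3 0 0.3; 0 0 -4 0 0.3'
$P '1.6 2.4 0 0 0.3; 3.2 4.7 0 0 0.3; 5 7.2 0 0 0.3; 6.4 9.4 0 0 0.3; 6.4 9.4 0 0 0.3'
$P '0 0 0.5 0 0.3; 0 0 1.5 0 0.3; 0 0 2.5 0 0.3; 0 0 3.3 0 0.3; 0 0 3.6 0 0.3'
$P '0 0 0.1 0 0.3; 0 0 0.2 0 0.3; 0 0 0.2 0 0.3'
```

```text
time_s: 8.9
ee_pos: [0.4891, -0.1083, 0.0716]
tool_rot: [-3.141, -0.004, 2.892]
wrist_force: [0.2, 0.9, 0.4]
gripper_width: 0.0746
grasp_force: 0.0
time_s: 9.32
ee_pos: [0.4911, -0.1098, 0.0745]
tool_rot: [3.141, 0.003, 2.89]
wrist_force: [-0.2, -0.2, 7.9]
gripper_width: 0.053
grasp_force: 12.0
time_s: 9.73
ee_pos: [0.4903, -0.1097, 0.1151]
tool_rot: [3.141, 0.001, 2.89]
wrist_force: [0.5, 0.3, -0.4]
gripper_width: 0.0532
grasp_force: 12.0
time_s: 10.15
ee_pos: [0.4499, 0.0018, 0.1137]
tool_rot: [3.14, -0.001, 2.895]
wrist_force: [-0.2, 0.9, -0.5]
gripper_width: 0.0529
grasp_force: 12.0
time_s: 10.57
ee_pos: [0.4517, -0.0036, 0.0762]
tool_rot: [-3.141, -0.001, 2.888]
wrist_force: [0.4, 0.1, -1.4]
gripper_width: 0.0531
grasp_force: 12.0
time_s: 10.82
ee_pos: [0.4518, -0.0029, 0.0752]
tool_rot: [-3.142, 0.0, 2.889]
wrist_force: [0.5, 1.2, -1.6]
gripper_width: 0.0528
grasp_force: 12.0
```

The grip stopped at 53 mm, but the jar is 46 mm across. I'll check before going on.

```bash
python3 - <<'E'
from h import *
a=np.asarray(robot.grab_frame('side')['pixels'])[120:290,130:330]; b=np.asarray(robot.grab_frame('wrist')['pixels'])[100:350,100:420]
a=cv2.resize(a,(480,408),interpolation=cv2.INTER_CUBIC); b=cv2.resize(b,(320,250))
o=np.zeros((408,800,3),np.uint8); o[:,:480]=a; o[:250,480:]=b; cv2.imwrite('pics/c4.png',o)
print(robot.get_state()['gripper_width'])
for n in ('jar','tub','other_cups'): print(n,[(np.round(d['point'],3).tolist(),round(d['confidence'],2)) for d in robot.find_in('side',n)[:2]])
E
```

```text
0.05278057187242175
jar [([0.438, -0.025, 0.049], 0.75), ([0.394, -0.162, 0.04], 0.25)]
tub [([0.524, -0.216, 0.057], 0.89)]
other_cups [([0.392, -0.161, 0.037], 0.75)]
```

View pics/c4.png

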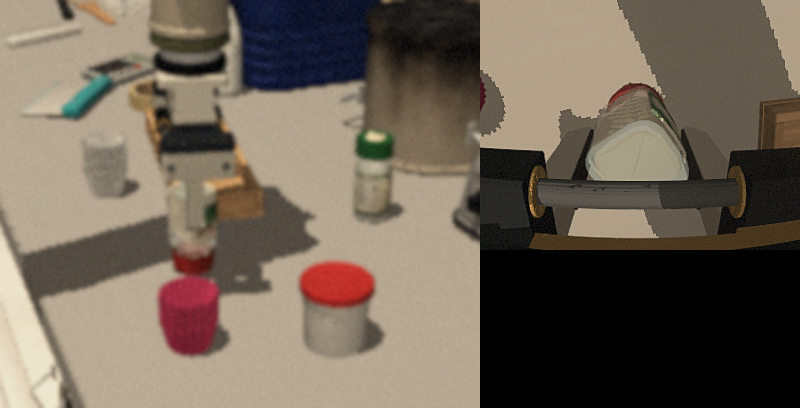

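The jar hangs upright in the grip, but its body is a rounded square held across a diagonal. I'll find the angle of its flats from the earlier wrist picture.

```bash
python3 - <<'E'
from h import *
im=cv2.imread('pics/w3.png'); g=im[150:240,215:310]
print('cen',im[200,265],'floor',im[150,220])
hsv=cv2.cvtColor(g,cv2.COLOR_BGR2HSV)
d=np.abs(g.astype(int)-im[200,265].astype(int)).sum(2)<40
d=cv2.morphologyEx(d.astype(np.uint8),cv2.MORPH_OPEN,np.ones((3,3)))
n,l,s,c=cv2.connectedComponentsWithStats(d); k=l[50,50]; print(s[k],c[k])
p=np.argwhere(l==k)[:,::-1].astype(np.float32); print(cv2.minAreaRect(p))
# min-width vs angle of convex hull
h=cv2.convexHull(p)[:,0]
for a in range(0,180,15):
    u=np.array([np.cos(np.radians(a)),np.sin(np.radians(a))]); v=h@u; print(a,round(float(np.ptp(v)),1),end='; ')
E
python3 -m pendant '0 0 0.1 0 0.3; 0 0 0.2 0 0.3; 0 0 0.2 0 0.3'
```

```text
cen [119 142 148] floor [122 142 161]
[  23   23   51   57 1895] [48.65804749 50.19894459]
((47.615379333496094, 50.923072814941406), (49.36831283569336, 48.258914947509766), 56.30992889404297)
0 50.0; 15 50.6; 30 49.0; 45 48.1; 60 50.0; 75 53.9; 90 56.0; 105 56.9; 120 55.4; 135 50.9; 150 48.1; 165 47.8; time_s: 11.32
ee_pos: [0.4514, -0.0031, 0.0737]
tool_rot: [-3.141, 0.0, 2.889]
wrist_force: [-1.3, -3.3, 10.8]
gripper_width: 0.0529
grasp_force: 12.0
```

```bash
P="python3 -m pendant"
$P '0 0 -0.15 0 0.45; 0 0 -0.15 0 0.8; 0 0 -0.15 0 0.8; 0 0 -0.15 0 0.8; 0 0 -0.15 0 0.8'
$P '0 0 0 -7 0.8; 0 0 0 -14 0.8; 0 0 0 -21 0.8; 0 0 0 -28 0.8; 0 0 0 -33 0.8'
$P '0 0 0 0 0.3; 0 0 0 0 0.3; 0 0 0 0 0.3; 0 0 0 0 0.3; 0 0 0 0 0.3'
$P '0 0 0 0 0.3; 0 0 0 0 0.3'
```

```text
time_s: 11.73
ee_pos: [0.4517, -0.0025, 0.0746]
tool_rot: [3.142, 0.0, 2.89]
wrist_force: [-0.5, 0.4, 0.1]
gripper_width: 0.0726
grasp_force: 0.0
time_s: 12.15
ee_pos: [0.4516, -0.0026, 0.0745]
tool_rot: [3.142, -0.0, -2.811]
wrist_force: [-0.4, -0.2, -0.9]
gripper_width: 0.0747
grasp_force: 0.0
time_s: 12.57
ee_pos: [0.4516, -0.0025, 0.0746]
tool_rot: [-3.141, -0.0, -2.819]
wrist_force: [0.4, 0.2, 1.4]
gripper_width: 0.0455
grasp_force: 2.9
time_s: 12.73
ee_pos: [0.4516, -0.0025, 0.0746]
tool_rot: [-3.142, 0.0, -2.818]
wrist_force: [-0.0, -0.4, -1.0]
gripper_width: 0.0455
grasp_force: 12.0
```

The grip is now 45.5 mm, so the pads are on the flats. Next I'll shift to a clearer spot, set the jar down, drop to a light grip and start the tip.

```bash
P="python3 -m pendant"
$P '0 0 -1.2 0 0.3; 0.6 -1.9 -1.2 0 0.3; 1.2 -3.8 -1.2 0 0.3; 1.9 -5.7 -1.2 0 0.3; 1.9 -5.7 -1.2 0 0.3'
$P '0 0 0.5 0 0.3; 0 0 0.9 0 0.3; 0 0 1.15 0 0.3; 0 0 1.25 0 0.3; 0 0 1.25 0 0.3'
$P '0 0 0 0 0.3; 0 0 0 0 0.3; 0 0 0 0 0.3' 3
$P '-0.5 0 0 0 0.3; -1 0 -0.1 0 0.3; -1.5 0 -0.15 0 0.3; -2 0 -0.2 0 0.3; -2.5 0 -0.2 0 0.3'
$P '-0.5 0 0 0 0.3; -1 0 0 0 0.3; -1.6 0 0.05 0 0.3; -2.2 0 0.2 0 0.3; -3 0 0.4 0 0.3'
python3 - <<'E'
from h import *
a=np.asarray(robot.grab_frame('side')['pixels'])[120:290,130:330]
cv2.imwrite('pics/c5.png',cv2.resize(a,(480,408),interpolation=cv2.INTER_CUBIC))
E
```

```text
time_s: 13.15
ee_pos: [0.4512, -0.0662, 0.0867]
tool_rot: [-3.14, -0.001, -2.822]
wrist_force: [-0.1, -0.9, -0.9]
gripper_width: 0.0455
grasp_force: 12.0
time_s: 13.57
ee_pos: [0.4518, -0.0617, 0.074]
tool_rot: [3.141, -0.0, -2.816]
wrist_force: [-0.6, -0.8, 3.1]
gripper_width: 0.0452
grasp_force: 12.0
time_s: 13.82
ee_pos: [0.4518, -0.0619, 0.074]
tool_rot: [3.141, 0.0, -2.816]
wrist_force: [-0.5, 0.9, 0.8]
gripper_width: 0.0462
grasp_force: 3.0
time_s: 14.23
ee_pos: [0.4764, -0.0545, 0.0762]
tool_rot: [-3.141, 0.001, -2.817]
wrist_force: [0.3, -0.5, -1.9]
gripper_width: 0.0457
grasp_force: 3.0
time_s: 14.65
ee_pos: [0.5042, -0.0452, 0.0722]
tool_rot: [-3.141, -0.0, -2.818]
wrist_force: [-1.3, -0.4, 4.5]
gripper_width: 0.0456
grasp_force: 3.0
```

View pics/c5.png

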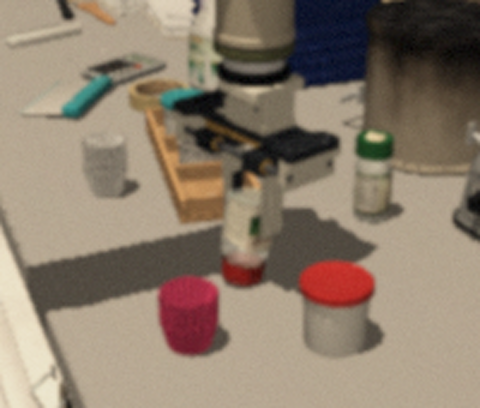

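The jar slid along instead of tipping, because the flat pads hold its angle. I'll use the fixed tray wall as a stop: hold the base end lightly and press the cap end against the robot-facing wall so the jar pivots in the pads.

```bash
P="python3 -m pendant"
$P '0 0 0 0 0.3; 0 0 -1 0 0.3; 0 0 -3 0 0.3; 0 0 -4.5 0 0.3; 0 0 -4.5 0 0.3' 8
$P '0.2 3.7 0 6 0.3; 0.4 7.4 0 12 0.3; 0.6 11.1 0 18 0.3; 0.8 14.8 0 24 0.3; 0.9 18.5 0 27.6 0.3'
$P '0 0 0 0 0.3; 0 0 1 0 0.3; 0 0 2 0 0.3; 0 0 2.1 0 0.3; 0 0 2.1 0 0.3'
python3 - <<'E'
from h import *
print(to_tool((.479,.13,.095)))
robot.grab_frame('side')
for n in ('jar','cups'): print(n,[(np.round(d['point'],3).tolist(),round(d['confidence'],2)) for d in robot.find_in('side',n)[:2]])
E
```

```text
time_s: 15.12
ee_pos: [0.5044, -0.0454, 0.1198]
tool_rot: [-3.14, 0.003, -2.818]
wrist_force: [0.6, -0.0, -1.4]
gripper_width: 0.0458
grasp_force: 8.0
time_s: 15.53
ee_pos: [0.435, 0.1282, 0.117]
tool_rot: [-3.141, -0.0, 2.977]
wrist_force: [1.4, 0.9, -1.1]
gripper_width: 0.0457
grasp_force: 8.0
time_s: 15.95
ee_pos: [0.4359, 0.1269, 0.0957]
tool_rot: [-3.141, -0.001, 2.984]
wrist_force: [0.3, 0.7, -0.9]
gripper_width: 0.0455
grasp_force: 8.0
[-4.21265092  0.98016935  0.06174173]
jar [([0.417, 0.109, 0.074], 0.71), ([0.404, 0.201, 0.05], 0.55)]
cups [([0.4, 0.206, 0.048], 0.67)]
```

```bash
P="python3 -m pendant"
$P '0 0 0 0 0.3; 0 0 0 0 0.3; -0.8 0 0 0 0.3; -1.6 0 0 0 0.3; -2.2 0 0 0 0.3' 3
$P '-0.5 0 0 0 0.3; -1 0 0 0 0.3; -1.5 0 0 0 0.3; -2 0 0 0 0.3; -2.5 0 0 0 0.3'
$P '-0.6 0 0 0 0.3; -1.2 0 0 0 0.3; -1.8 0 0 0 0.3; -2.5 0 0 0 0.3; -3.2 0 0 0 0.3'
python3 - <<'E'
from h import *
a=np.asarray(robot.grab_frame('side')['pixels'])[120:290,130:330]
cv2.imwrite('pics/c6.png',cv2.resize(a,(480,408),interpolation=cv2.INTER_CUBIC))
E
```

```text
time_s: 16.52
ee_pos: [0.4598, 0.1238, 0.0963]
tool_rot: [3.141, 0.001, 2.984]
wrist_force: [-0.5, 0.1, -0.6]
gripper_width: 0.0455
grasp_force: 3.0
time_s: 16.93
ee_pos: [0.4831, 0.1198, 0.0961]
tool_rot: [-3.141, -0.0, 2.984]
wrist_force: [-1.5, -1.0, -0.3]
gripper_width: 0.0458
grasp_force: 3.0
time_s: 17.35
ee_pos: [0.5152, 0.1149, 0.0961]
tool_rot: [-3.142, 0.0, 2.984]
wrist_force: [-0.6, 0.8, -0.4]
gripper_width: 0.0453
grasp_force: 3.0
```

View pics/c6.png

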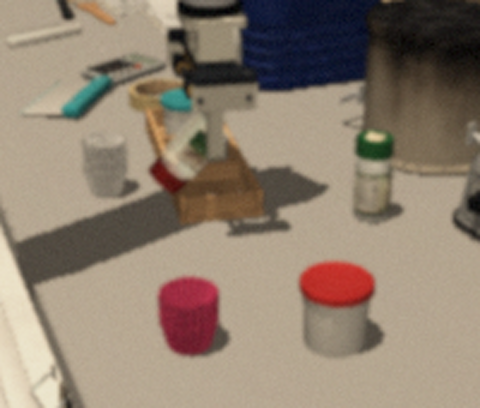

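The jar has pivoted to about 45°, with the cap at the lower left (165,175) and the base end raised. I'll carry it back to open table and press it down along the arc until it lies flat.

```bash
P="python3 -m pendant"
$P '0 0 0 0 0.3; 0 0 0 0 0.3; 0 0 -1.5 0 0.3; 0 0 -3.5 0 0.3; 0 0 -5 0 0.3' 8
$P '-0.2 -3.5 0 0 0.3; -0.4 -7 0 0 0.3; -0.6 -10.5 0 0 0.3; -0.8 -14.5 0 0 0.3; -0.8 -14.5 0 0 0.3'
$P '0 0 2 0 0.3; 0 0 4 0 0.3; 0 0 6 0 0.3; 0 0 7.3 0 0.3; 0 0 7.3 0 0.3'
$P '0 0 0 0 0.3; 0 0 0 0 0.3; 0 0 0.2 0 0.3; -0.4 0 0.5 0 0.3; -0.8 0 0.8 0 0.3' 3
$P '-0.4 0 0.3 0 0.3; -0.8 0 0.6 0 0.3; -1.1 0 1 0 0.3; -1.4 0 1.4 0 0.3; -1.6 0 1.7 0 0.3'
```

```text
time_s: 17.82
ee_pos: [0.5141, 0.115, 0.1469]
tool_rot: [-3.141, -0.0, 2.984]
wrist_force: [-0.4, 0.0, -1.0]
gripper_width: 0.0452
grasp_force: 8.0
time_s: 18.23
ee_pos: [0.4977, -0.0376, 0.1463]
tool_rot: [-3.138, -0.0, 2.975]
wrist_force: [-0.2, -0.2, -1.8]
gripper_width: 0.0458
grasp_force: 8.0
time_s: 18.65
ee_pos: [0.4983, -0.0292, 0.0711]
tool_rot: [-3.141, -0.003, 2.984]
wrist_force: [0.3, 0.1, -1.2]
gripper_width: 0.0457
grasp_force: 8.0
time_s: 19.07
ee_pos: [0.5082, -0.0308, 0.0657]
tool_rot: [3.141, 0.001, 2.984]
wrist_force: [0.6, -0.2, -0.9]
gripper_width: 0.0456
grasp_force: 3.0
time_s: 19.48
ee_pos: [0.5248, -0.0334, 0.0479]
tool_rot: [3.141, 0.002, 2.984]
wrist_force: [2.8, -0.7, 2.9]
gripper_width: 0.0458
grasp_force: 3.0
```

```bash
P="python3 -m pendant"
$P '-0.3 0 0.5 0 0.3; -0.6 0 1 0 0.3; -0.8 0 1.5 0 0.3; -1 0 2 0 0.3; -1 0 2.4 0 0.3'
$P '0 0 0.2 0 0.3; 0 0 0.4 0 0.3; 0 0 0.5 0 0.3'
python3 - <<'E'
from h import *
a=np.asarray(robot.grab_frame('side')['pixels'])[120:290,130:330]
cv2.imwrite('pics/c7.png',cv2.resize(a,(480,408),interpolation=cv2.INTER_CUBIC))
E
```

```text
time_s: 19.9
ee_pos: [0.5331, -0.0349, 0.0233]
tool_rot: [-3.141, -0.001, 2.984]
wrist_force: [0.2, -0.6, -0.4]
gripper_width: 0.0459
grasp_force: 3.0
time_s: 20.15
ee_pos: [0.5327, -0.0348, 0.0188]
tool_rot: [-3.141, -0.001, 2.984]
wrist_force: [0.3, -0.2, 0.7]
gripper_width: 0.0456
grasp_force: 3.0
```

View pics/c7.png

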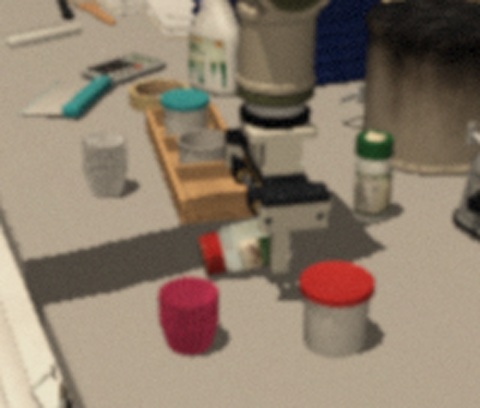

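The jar is lying on its side with the red cap toward the robot at (212,252). I'll regrip at the cap and start the raise.

```bash
P="python3 -m pendant"
$P '0 0 0 0 0.45; 0 0 0 0 0.62; 0 0 0 0 0.62; 0 0 0 0 0.62'
$P '1.4 0 0 0 0.62; 2.8 0 0 0 0.62; 4.2 0 0 0 0.62; 5.6 0 0 0 0.62; 6.7 0 0 0 0.62'
$P '0 0 0 0 0.3; 0 0 0 0 0.3; 0 0 0 0 0.3; 0 0 0 0 0.3; 0 0 0 0 0.3'
python3 - <<'E'
from h import *
a=robot.grab_frame('side')
for n in ('jar',): print(n,[(np.round(d['point'],3).tolist(),round(d['confidence'],2)) for d in robot.find_in('side',n)[:2]])
E
$P '-0.2 0 -0.6 0 0.3; -0.5 0 -1.2 0 0.3; -0.8 0 -1.8 0 0.3; -1.1 0 -2.4 0 0.3; -1.4 0 -2.8 0 0.3'
python3 - <<'E'
from h import *
a=robot.grab_frame('side'); from h import R
m=[d for d in robot.silhouettes('side','jar')][:1]
for d in m:
    p=np.argwhere(np.array(d['region']))[:,::-1].astype(np.float32); print(d['confidence'],len(p),cv2.minAreaRect(p))
im=np.asarray(a['pixels']).astype(int); red=(im[:,:,2]>90)&(im[:,:,1]<60)&(im[:,:,0]<60); red[:,:215]=0; red[:,255:]=0; red[:200]=red[:200]
q=np.argwhere(red[150:240])+[150,0]; print('red',len(q),q.mean(0)[::-1] if len(q) else None)
for n in ('jar',): print(n,[(np.round(d['point'],3).tolist(),round(d['confidence'],2)) for d in robot.find_in('side',n)[:2]])
E
```

```text
time_s: 20.53
ee_pos: [0.5331, -0.0348, 0.0193]
tool_rot: [3.142, 0.0, 2.984]
wrist_force: [0.1, 0.6, -0.1]
gripper_width: 0.0569
grasp_force: 0.0
time_s: 20.95
ee_pos: [0.4659, -0.0242, 0.0193]
tool_rot: [-3.142, -0.0, 2.984]
wrist_force: [-0.5, 0.3, 0.1]
gripper_width: 0.0579
grasp_force: 0.0
time_s: 21.37
ee_pos: [0.4679, -0.0243, 0.0192]
tool_rot: [3.141, 0.001, 2.984]
wrist_force: [1.1, 0.2, 0.8]
gripper_width: 0.0453
grasp_force: 3.0
jar [([0.515, -0.053, 0.031], 0.7)]
time_s: 21.88
ee_pos: [0.4815, -0.0267, 0.0482]
tool_rot: [3.141, 0.001, 2.984]
wrist_force: [-0.7, -0.3, -0.1]
gripper_width: 0.0451
grasp_force: 3.0
0.76 559 ((237.3235321044922, 219.20590209960938), (40.01837158203125, 19.160314559936523), 14.03624439239502)
red 2 [220.5 221.5]
jar [([0.521, -0.055, 0.041], 0.57), ([0.504, 0.186, 0.02], 0.57)]
```

```bash
P="python3 -m pendant"
cat > m.py <<'E'
from h import *
a=robot.grab_frame('side')
for d in robot.silhouettes('side','jar')[:1]:
    p=np.argwhere(np.array(d['region']))[:,::-1].astype(np.float32); w=cv2.boundingRect(p); print(round(d['confidence'],2),len(p),w,np.round(cv2.fitLine(p,2,0,.01,.01)[:2].ravel(),2))
print([(np.round(d['point'],3).tolist(),round(d['confidence'],2)) for d in robot.find_in('side','jar')[:2]])
E
$P '-0.5 0 -0.6 0 0.3; -1 0 -1.1 0 0.3; -1.5 0 -1.6 0 0.3; -2 0 -2 0 0.3; -2 0 -2 0 0.3'
python3 m.py
$P '-0.6 0 -0.4 0 0.3; -1.2 0 -0.7 0 0.3; -1.8 0 -0.9 0 0.3; -2.4 0 -1.1 0 0.3; -2.8 0 -1.3 0 0.3'
python3 m.py
```

```text
time_s: 22.45
ee_pos: [0.5024, -0.0299, 0.0681]
tool_rot: [3.141, 0.002, 2.984]
wrist_force: [0.0, 1.3, 0.2]
gripper_width: 0.045
grasp_force: 3.0
0.7 531 (224, 203, 38, 30) [0.87 0.49]
[([0.536, -0.058, 0.046], 0.96)]
time_s: 23.02
ee_pos: [0.5295, -0.0342, 0.0805]
tool_rot: [3.141, 0.001, 2.984]
wrist_force: [-0.0, 0.3, -0.9]
gripper_width: 0.0452
grasp_force: 3.0
0.6 459 (233, 197, 32, 36) [0.67 0.75]
[([0.545, -0.06, 0.051], 0.84)]
```

The jar is pivoting as planned, with its axis steepening in the silhouette. I'll finish the arc.

```bash
P="python3 -m pendant"
$P '-0.6 0 -0.15 0 0.3; -1.2 0 -0.25 0 0.3; -1.8 0 -0.3 0 0.3; -2.3 0 -0.3 0 0.3; -2.3 0 -0.3 0 0.3'
python3 m.py
$P '-0.6 0 0.05 0 0.3; -1.2 0 0.15 0 0.3; -1.8 0 0.25 0 0.3; -2.3 0 0.3 0 0.3; -2.3 0 0.4 0 0.3'
python3 m.py
```

```text
time_s: 23.58
ee_pos: [0.5527, -0.0379, 0.0833]
tool_rot: [3.141, 0.002, 2.984]
wrist_force: [0.3, -0.2, 3.8]
gripper_width: 0.0452
grasp_force: 3.0
0.62 561 (241, 194, 26, 39) [0.42 0.91]
[([0.55, -0.063, 0.049], 0.76)]
time_s: 24.15
ee_pos: [0.5747, -0.0414, 0.079]
tool_rot: [3.142, 0.0, 2.984]
wrist_force: [-1.3, 0.0, 4.2]
gripper_width: 0.0454
grasp_force: 3.0
0.76 414 (250, 196, 19, 37) [0.18 0.98]
[([0.562, -0.062, 0.049], 0.7)]
```

```bash
P="python3 -m pendant"
$P '-0.3 0 0 0 0.3; -0.7 0 0.05 0 0.3; -1 0 0.1 0 0.3; -1 0 0.1 0 0.3; -1 0 0.1 0 0.3'
python3 m.py
$P '0 0 0 0 0.36; 0 0 0 0 0.4; 0 0 0 0 0.5; 0 0 0 0 0.55; 0 0 0 0 0.55'
$P '0 0 0 0 0.55; 0 0 0 0 0.55; 0 0 0 0 0.55; 0 0 0 0 0.55; 0 0 0 0 0.55'
python3 m.py
```

```text
time_s: 24.72
ee_pos: [0.584, -0.0429, 0.0782]
tool_rot: [3.142, 0.001, 2.984]
wrist_force: [-0.7, -0.4, 1.7]
gripper_width: 0.0454
grasp_force: 3.0
0.67 540 (250, 193, 23, 40) [ 0.08 -1.  ]
[([0.568, -0.066, 0.049], 0.92)]
time_s: 25.28
ee_pos: [0.5835, -0.0429, 0.078]
tool_rot: [-3.142, -0.0, 2.984]
wrist_force: [-0.1, 0.4, 0.4]
gripper_width: 0.0505
grasp_force: 0.0
time_s: 25.7
ee_pos: [0.5836, -0.0429, 0.0782]
tool_rot: [3.142, 0.0, 2.984]
wrist_force: [0.0, 0.9, 0.4]
gripper_width: 0.051
grasp_force: 0.0
0.72 572 (249, 193, 19, 40) [0.09 1.  ]
[([0.562, -0.063, 0.05], 0.87)]
```

```bash
P="python3 -m pendant"
$P '0 0 0 0 0.8; 0 0 0 0 0.8; 0 0 0 0 0.8; 0 0 -3 0 0.8; 0 0 -6 0 0.8'
$P '4 0 -4 0 0.8; 7 0 -6 0 0.8; 9 0 -6 0 0.8; 9 0 -6 0 0.8; 9 0 -6 0 0.8'
cat > n.py <<'E'
from h import *
for c in ('top','wrist','side'):
    f=robot.grab_frame(c); im=np.asarray(f['pixels']).astype(int)
    print(c,[(np.round(d['point'],3).tolist(),round(d['confidence'],2)) for d in robot.find_in(c,'jar')[:2]])
    s=robot.silhouettes(c,'jar')
    if not s: continue
    a=np.array(s[0]['region']); q=np.argwhere(a)[:,::-1].astype(np.float32)
    red=a&(im[:,:,2]>1.7*im[:,:,1])&(im[:,:,2]>60); r=np.argwhere(red)[:,::-1]
    print(' mask',len(q),cv2.boundingRect(q),q.mean(0),'red',len(r),r.mean(0) if len(r) else '', np.round(cv2.fitLine(q,2,0,.01,.01)[:2].ravel(),2))
    if c=='top':
        Rm=R.from_euler('xyz',f['rotation']).as_matrix(); C=np.array(f['position'])
        for px in (r.mean(0) if len(r) else q.mean(0),):
            d=Rm@[(px[0]-f['cx'])/f['fx'],(px[1]-f['cy'])/f['fy'],1]; print(' at z=.097:',C+d*(.097-C[2])/d[2])
E
python3 n.py
```

```text
time_s: 26.27
ee_pos: [0.5824, -0.0428, 0.1374]
tool_rot: [-3.141, -0.004, 2.984]
wrist_force: [1.1, 0.3, -0.1]
gripper_width: 0.0739
grasp_force: 0.0
time_s: 26.68
ee_pos: [0.4941, -0.0286, 0.1991]
tool_rot: [3.141, 0.002, 2.985]
wrist_force: [0.8, -0.0, 0.3]
gripper_width: 0.0747
grasp_force: 0.0
top [([0.58, -0.041, 0.096], 0.63), ([0.532, -0.194, 0.068], 0.22)]
 mask 293 (262, 168, 21, 16) [272.0478  176.20477] red 0  [ 0.99 -0.11]
 at z=.097: [ 0.5795825  -0.04221013  0.097     ]
wrist [([0.552, -0.039, 0.074], 0.57)]
 mask 2209 (235, 226, 45, 55) [256.65686 254.63965] red 273 [257.96703297 260.21245421] [0.02 1.  ]
side [([0.568, -0.063, 0.062], 0.89)]
 mask 658 (249, 193, 20, 40) [258.55014 212.35866] red 115 [259.74782609 203.34782609] [ 0.06 -1.  ]
```

The jar is upright, with its red cap on top and its top at z = 0.096, standing at (0.579, -0.042). I'll grip it on the body flats and carry it to the freed bay.

```bash
P="python3 -m pendant"
$P '-3 0 0 0 0.8; -6 0 0 0 0.8; -8.6 0 0 0 0.8; -8.6 0 0 0 0.8; -8.6 0 0 0 0.8' 12
$P '0 0 4 0 0.8; 0 0 8 0 0.8; 0 0 11 0 0.8; 0 0 13 0 0.8; 0 0 13.9 0 0.8'
$P '0 0 0 0 0.3; 0 0 0 0 0.3; 0 0 0 0 0.3; 0 0 0 0 0.3; 0 0 0 0 0.3'
$P '0 0 0 0 0.3; 0 0 0 0 0.3; 0 0 -1 0 0.3; 0 0 -3 0 0.3; 0 0 -5 0 0.3'
$P '0 0 -1 0 0.3; 0 0 -1.5 0 0.3; 0 0 -1.5 0 0.3'
python3 n.py
python3 - <<'E'
from h import *
print(to_tool((.530,.141,.07)))
E
```

```text
time_s: 27.55
ee_pos: [0.5803, -0.0424, 0.1974]
tool_rot: [-3.141, -0.001, 2.984]
wrist_force: [-0.7, -0.1, 1.0]
gripper_width: 0.0743
grasp_force: 0.0
time_s: 27.97
ee_pos: [0.5769, -0.0419, 0.0564]
tool_rot: [-3.141, -0.005, 2.984]
wrist_force: [-0.6, -0.3, -0.2]
gripper_width: 0.0745
grasp_force: 0.0
time_s: 28.38
ee_pos: [0.5803, -0.0422, 0.0605]
tool_rot: [3.141, 0.002, 2.984]
wrist_force: [1.2, -1.5, 2.0]
gripper_width: 0.0454
grasp_force: 1.1
time_s: 28.8
ee_pos: [0.5791, -0.0422, 0.11]
tool_rot: [-3.141, -0.001, 2.984]
wrist_force: [0.1, 0.1, 0.2]
gripper_width: 0.0456
grasp_force: 12.0
time_s: 29.05
ee_pos: [0.5801, -0.0422, 0.1254]
tool_rot: [3.141, 0.002, 2.984]
wrist_force: [0.9, -0.1, -1.4]
gripper_width: 0.0453
grasp_force: 12.0
top []
wrist [([0.553, -0.038, 0.157], 0.87)]
 mask 8029 (209, 182, 97, 134) [256.9599  237.86562] red 1471 [258.37253569 232.37729436] [0.04 1.  ]
side [([0.557, -0.066, 0.103], 0.96)]
 mask 487 (250, 174, 19, 39) [257.28543 195.60574] red 67 [256.01492537 179.88059701] [0.19 0.98]
[ 7.74941476 17.32130382  5.36412783]
```

```bash
P="python3 -m pendant"
$P '1.4 3 0 0 0.3; 2.9 6.5 0 0 0.3; 4.5 10 0 0 0.3; 6 13.5 0 0 0.3; 7.7 17.2 0 0 0.3'
$P '0 0 0 0 0.3; 0 0 1.5 0 0.3; 0 0 3 0 0.3; 0 0 4.5 0 0.3; 0 0 5.2 0 0.3'
$P '0 0 0 0 0.3; 0 0 0.15 0 0.3; 0 0 0.3 0 0.3; 0 0 0.3 0 0.3; 0 0 0.3 0 0.3'
$P '0 0 0.1 0 0.3; 0 0 0.2 0 0.3; 0 0 0.2 0 0.3'
```

```text
time_s: 29.92
ee_pos: [0.5302, 0.1408, 0.124]
tool_rot: [-3.141, 0.0, 2.983]
wrist_force: [1.1, -0.2, -1.3]
gripper_width: 0.0454
grasp_force: 12.0
time_s: 30.33
ee_pos: [0.53, 0.1396, 0.0706]
tool_rot: [-3.141, -0.001, 2.985]
wrist_force: [0.0, -0.0, -2.2]
gripper_width: 0.0453
grasp_force: 12.0
time_s: 30.75
ee_pos: [0.5309, 0.1397, 0.0697]
tool_rot: [3.141, 0.001, 2.984]
wrist_force: [0.7, -0.7, -1.5]
gripper_width: 0.0458
grasp_force: 12.0
time_s: 31.0
ee_pos: [0.531, 0.1397, 0.0681]
tool_rot: [3.141, 0.001, 2.984]
wrist_force: [-1.6, -1.1, 8.4]
gripper_width: 0.0455
grasp_force: 12.0
```

Contact with the bay floor came at the expected height. I'll release, retreat upward and check the result.

```bash
P="python3 -m pendant"
$P '0 0 -0.1 0 0.36; 0 0 -0.1 0 0.5; 0 0 -0.1 0 0.7; 0 0 -0.1 0 0.8; 0 0 -0.1 0 0.8'
$P '0 0 -0.1 0 0.8; 0 0 -3 0 0.8; 0 0 -7 0 0.8; 0 0 -11 0 0.8; 0 0 -14 0 0.8'
$P '3 -3 -2 0 0.8; 5 -6 -2 0 0.8; 8 -9 -2 0 0.8; 9 -14 -2 0 0.8; 9 -16 -2 0 0.8'
$P '0 0 0 0 0.8; 0 0 0 0 0.8; 0 0 0 0 0.8; 0 0 0 0 0.8; 0 0 0 0 0.8'
python3 - <<'E'
from h import *
a=np.asarray(robot.grab_frame('side')['pixels'])[120:290,130:330]
cv2.imwrite('pics/c10.png',cv2.resize(a,(560,476),interpolation=cv2.INTER_CUBIC))
for c in ('side','top'):
    robot.grab_frame(c)
    for n in ('jar','cups','bay_tub','tub','other_cups','cutter','other_jar'): print(c,n,[(np.round(d['point'],3).tolist(),round(d['confidence'],2)) for d in robot.find_in(c,n)[:1]])
E
```

```text
time_s: 31.42
ee_pos: [0.5305, 0.1398, 0.0681]
tool_rot: [-3.142, -0.0, 2.984]
wrist_force: [-1.0, -0.0, -0.5]
gripper_width: 0.0621
grasp_force: 0.0
time_s: 31.83
ee_pos: [0.5308, 0.1397, 0.2109]
tool_rot: [3.141, 0.001, 2.984]
wrist_force: [1.8, 0.3, -0.1]
gripper_width: 0.074
grasp_force: 0.0
time_s: 32.25
ee_pos: [0.4132, -0.006, 0.2284]
tool_rot: [-3.141, -0.001, 2.985]
wrist_force: [0.8, -0.9, -0.8]
gripper_width: 0.0743
grasp_force: 0.0
time_s: 32.67
ee_pos: [0.417, -0.0031, 0.228]
tool_rot: [3.141, -0.0, 2.986]
wrist_force: [0.3, -0.7, -0.1]
gripper_width: 0.0744
grasp_force: 0.0
side jar [([0.518, 0.116, 0.07], 0.76)]
side cups [([0.41, 0.202, 0.046], 0.64)]
side bay_tub [([0.55, 0.318, 0.05], 0.51)]
side tub [([0.524, -0.217, 0.059], 0.96)]
side other_cups [([0.396, -0.161, 0.038], 0.63)]
side cutter [([0.524, 0.243, 0.034], 0.5)]
side other_jar [([0.685, 0.017, 0.061], 0.94)]
top jar [([0.526, 0.136, 0.105], 0.77)]
top cups [([0.412, 0.218, 0.047], 0.91)]
top bay_tub [([0.556, 0.333, 0.068], 0.96)]
top tub []
top other_cups [([0.4, -0.158, 0.035], 0.78)]
top cutter [([0.555, 0.258, 0.028], 0.8)]
top other_jar [([0.692, 0.035, 0.106], 0.93)]
```

View pics/c10.png

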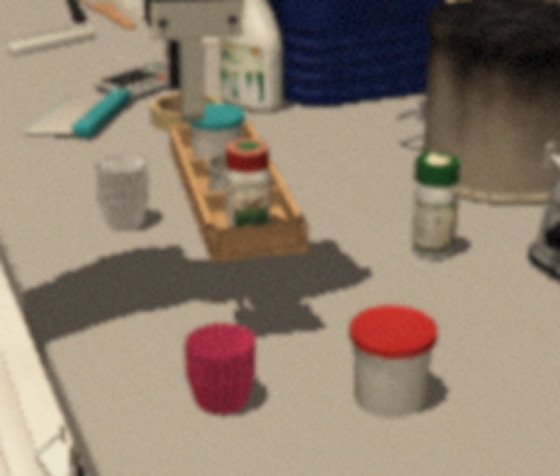

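The picture shows the jar upright in the freed bay with its red cap on top (248,155), and the cups upright on the table (122,190). The other objects are where they were, so I'm handing in.

```bash
python3 -c "from cell import robot; print(robot.job_done())"
```

```text
the job is handed in; nothing more can be done
None
```

The baking cups now stand upright on the bare table, and the jar is right way up in the bay they left. Nothing else had moved in the last picture, and I handed the job in at about 33 s.

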